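# Fit the round piece tray onto its pinned stand

## Task

Pick up the round wooden piece tray by its handle and fit it onto its stand: centre post into the tray's middle, then turn the tray until its four holes drop over the four pins, so that it sits flat and fully down on the head of the stand. Work gently, never pressing the tray hard against the stand, then let go of it, and leave everything else on the table where it stands.

Things in the scene. Friction and masses are not known exactly. Their poses are not given: they have to be found in the camera images.
- tray_grip (a point): Centre of the tray's handle, on the disc's axis, 47 mm above the tray's underside. The handle is an upright bar 46 mm long (along this point's x), 14 mm thick (y) and 40 mm high (z, up), its top 67 mm above the underside. It stands on a round boss 40 mm across, whose top is 27 mm above the underside.
- tray_under (a point): Centre of the tray's underside, 47 mm below tray_grip; same axes. Here opens a blind round bore in the boss, 20 mm across and 24 mm deep. Four through holes, 11 mm across, lie on a circle of 38 mm radius at 45, 135, 225 and 315 degrees from x: the pattern repeats every quarter turn.
- tray: The loose round wooden tray, about 0.4 kg: a disc 150 mm across, 10 mm thick, with a rim 5 mm wide and 6 mm higher, lying flat on the table, handle up. Origin and axes as tray_under. Pressed or dropped on the stand with more than about 60 N it is damaged.
- stand: Fixed wooden stand: a square block 120 x 120 x 46 mm, on it a round swivel head 110 mm across, its flat top 62 mm above the table. Origin: centre of the block's underside; x, y along its sides, z up. The swivel is stiff (0.7 N m to turn; a tray pressed on too hard drags it along) and stays as left; how far the head and pins stand turned is not given: see or feel it.
- stand_top (a point): Centre of the head's top face, at the foot of its centre post (16 mm across, 20 mm tall, the last 5 mm tapering to 8 mm). Round it four pins, 8 mm across, 8 mm tall, nearly square-edged, a quarter turn apart on a 38 mm radius. A tray not lined up rests on the pin tips, 8 mm too high, post in its bore; lined up within about 2 degrees, it goes down.
- cup: Bystander: white tea cup, 68 mm across and 65 mm high, between tray and stand; origin under its centre.
- koma: Bystander: one loose wooden game piece, about 31 x 28 x 9 mm; origin under its centre.
- piece_box: Bystander: dark wooden box with lid, 96 x 96 x 44 mm; origin under its centre.
- fan: Bystander: closed folding fan, 240 x 22 x 18 mm, lying along its y; origin under its centre.
- clock: Bystander: grey game clock, 75 x 170 x 62 mm; origin under its centre.
- ink_bottle: Bystander: white bottle, 40 mm across, 110 mm high; origin under its centre.

How it is judged:
At the end, for the whole second after the job is handed in: The tray sits on the stand with all four pins in its holes: underside within 2.5 mm of the head's top face, centred within 4 mm, level within 2 degrees, at rest and let go (z of tray_under in the frame of stand_top below 0.0025 m and horizontal distance between tray_under and stand_top below 0.004 m and angle between tray's own z axis and vertical below 0.035 rad and linear speed of tray below 0.01 m/s and angular speed of tray below 0.1 rad/s); the robot touches nothing.
It fails at once if the tray is pressed or dropped against the stand with more than 60 N (contact force between tray and stand above 60 N).
It fails at once if a bystander is moved by more than 30 mm (distance of any of cup, koma, piece_box, fan, clock, ink_bottle from where it was at the start of the episode above 0.03 m).
It also fails if it takes over 58 s, if anything falls off the work surface, if the arm or the gripper's body presses on something with over 40 N, if the wrist force passes 120 N, or if a joint passes its speed limit or range.

## Robot

A 7-joint arm with a two-finger parallel gripper is mounted at the origin on the work surface. World frame = base frame: x ahead of the robot, y to its left, z up, the work surface at z = 0. Lengths are in m, angles in rad, forces in N, time in s.
With the tool pointing down it reaches from about 0.4 to 0.85 m from the base axis. Payload 10.4 kg.
Tool frame: the origin (TCP) lies midway between the tips of the shut fingers; the grasp point (between the pads) lies 19 mm behind it; z points along the fingers, y is the line along which they close (so a half turn about z gives the same grasp; the last joint's range is limited). The gripper opens to 85 mm and grips with 20 to 120 N. Pads are 22 mm wide; open, the fingers measure 114 mm over their backs; the gripper's body (76 mm by 85 mm) begins 54 mm behind the grasp point. The pads swing forward as they close: fully open they stand 13 mm farther back than shut.
Start: joints at [-1.138, 0.332, -0.065, 1.46, 0.022, 1.35, -0.088], TCP at [0.275, 0.561, 0.231] pointing down, gripper open.
Joint ranges: [-2.6, 2.6], [-0.5, 2.12], [-1.47, 1.34], [0.16, 2.42], [-1.27, 4.41], [0.06, 2.06], [-2.6, 2.6]. Speed limits (rad/s): [2.22, 2.22, 2.79, 2.79, 3.14, 3.14, 3.14].

## Interface

Orientations are given as a unit quaternion [x, y, z, w].
In Python, from workcell import get_obs, camera, camera_params, hand_in gives the robot as it stands.
- The arm moves only by the tool carry_out, never from a script. Its argument "commands" is a list that holds one entry, the list of rows, each a list of 6 numbers: the shift along the tool's x, y, z in units of 40 mm (1.0 is 40 mm), then the turn, a rotation vector about the tool's x, y, z in units of 6 degrees (1.0 is 6 degrees). In form: [[[x, y, z, ax, ay, az], ...]]. A call has 1 to 20 rows; each row shifts and turns the commanded pose from where the row before left it, along the tool's axes as they then stand; what a row does not reach is not made up. A row lasts 1/12 s, in which the tool goes at most 41.7 mm and 7.16 degrees, less where a joint would pass 70% of its speed; a pose out of reach is approached as far as the arm can. A call is refused whole if a number of a shift passes 1 or a number of a turn 1, either way. A call with a gripper value outside its range is refused whole. "hand" is the closure, from -1 (fully open) to 1 (shut), set as the call begins (left out, the last holds). The fingers move at their own pace and stop on an object; "force" is the grip in N (left out, the last holds). Time passes only in rows, so rows that do not move let the fingers close. It gives the time, the measured TCP pose, the force, the opening and the grip force at its end, in the units of the state.
- get_obs(): the state, without advancing time (a new reading comes with each control period).
- camera(name): name is "scene" or "top"; returns the picture (384x512x3 uint8, red, green, blue); there is no depth.
- camera_params(name): a dict with "mtx" (3x3 intrinsics, pixels), "R" (3x3) and "t" (3): a world point X has camera coordinates R X + t. Camera axes: x right, y down, z forward; pixel columns grow to the right and rows downward; lengths in m; the calibration is good to about 2 mm. A picture is of the moment at which its call begins. camera_params takes no time and is no camera call.
- hand_in(): hands the job in; it is judged then, once.
The state is a dict: "clock": time; "joint_pos": joint angles; "joint_velocities": joint speeds; "tau": joint torques, N m; "position": TCP position; "ee_rot": TCP orientation; "ft_force": force on the tool from outside, world axes, zero at the start; "torque": the same for the moment, N m; "grip_width": opening from 0.0 (shut) to 1.0 (fully open); "grasp_force": force on a finger pad.
Only numpy, scipy, OpenCV 4.12 (cv2) and the standard library are available. Lean on these libraries where they do the work, as an engineer would, in place of code of your own. Each camera call takes 0.05 s, during which the arm holds its last target. There are 200 camera calls.

## Working session

There is one attempt and no reset: what is moved stays moved. The work goes in short steps, Python scripts to look and compute and a tool call to move; the robot and the scene stay as the last step left them, time stands still between calls to the robot, and variables do not carry over. Pictures are saved under pics/ and viewed, at most 10 in all, crops included, and the job is handed in when it is done.

Besides the shell and the picture viewer there is one more tool, called after "Emit:" by a JSON object that holds its "api" and its "payload", one argument or row to a line. carry_out: Moves the arm, as the interface text tells. Its arguments: {"type":"object","properties":{"commands":{"type":"array"},"hand":{"type":"number"},"force":{"type":"number"}},"required":["commands"]}

```bash
mkdir -p pics
python3 - <<'E'
from workcell import *
import cv2,numpy as np
for n in("scene","top"):
    im=camera(n); cv2.imwrite(f"pics/{n}0.png",cv2.resize(im[:,:,::-1],(800,600),interpolation=cv2.INTER_CUBIC))
    p=camera_params(n);print(n,{k:np.round(v,4).tolist() for k,v in p.items()})
print(get_obs())
E
```

```text
scene {'mtx': [[352.5674, 0.0, 256.665], [0.0, 352.5674, 193.5016], [0.0, 0.0, 1.0]], 'R': [[-0.6484, 0.7612, 0.0074], [0.5968, 0.5143, -0.6158], [-0.4726, -0.3949, -0.7879]], 't': [0.3926, -0.2867, 1.2903]}
top {'mtx': [[444.1213, 0.0, 250.0873], [0.0, 444.1213, 191.0633], [0.0, 0.0, 1.0]], 'R': [[-0.0281, -0.9996, 0.0023], [-0.9802, 0.0271, -0.1959], [0.1958, -0.0078, -0.9806]], 't': [-0.0002, 0.5997, 1.2229]}
{'clock': 0.1, 'joint_pos': array([-1.13760697,  0.33282906, -0.06468846,  1.46082127,  0.02162284,
        1.34991025, -0.08851316]), 'joint_velocities': array([ 0.00079761, -0.00107275, -0.00077733, -0.00425499, -0.00149742,
       -0.00035705, -0.00161757]), 'tau': array([ 5.83656092e-04, -6.26742840e+01,  4.84068948e-02, -3.92431319e+01,
        1.62834674e-02,  7.05163489e-03, -5.49827678e-05]), 'position': array([0.27497994, 0.56089836, 0.23059996]), 'ee_rot': array([ 2.25927380e-01,  9.74143939e-01, -6.27492282e-04, -1.03360247e-04]), 'ft_force': array([ 0.07467603, -0.37504931, -0.06953631]), 'torque': array([ 0.03560356,  0.03724692, -0.02010916]), 'grasp_force': 0.0, 'grip_width': 1.0004578323069773}
```

View pics/top0.png

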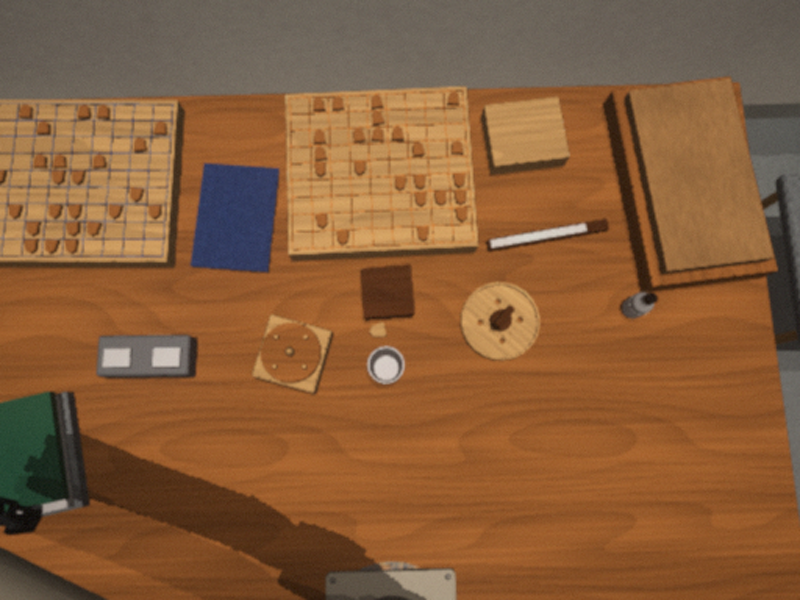

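View pics/scene0.png

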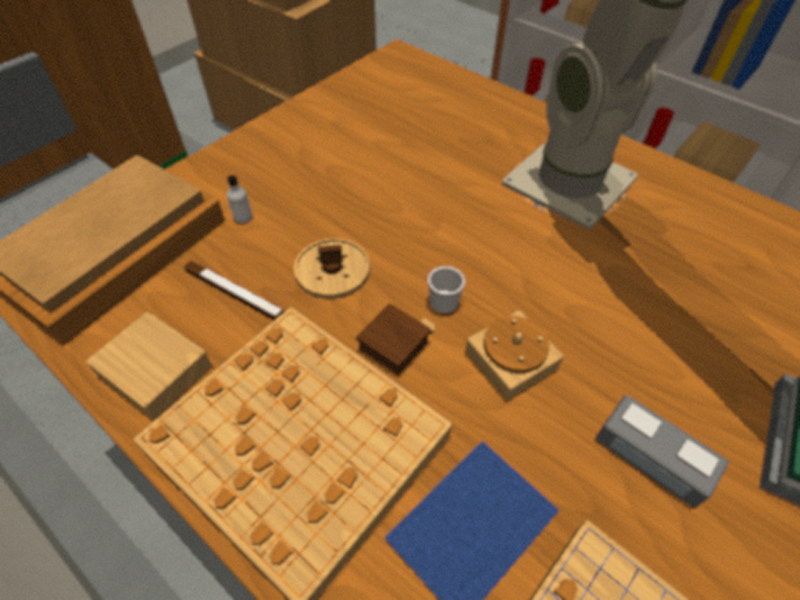

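The top view shows the tray at about (500,321) with its dark handle, the stand at (291,353), the cup at (386,365) and the koma at (377,329), in 800x600 pixels. The scene view agrees: tray (331,265), stand (515,350). Next I'll enlarge both.

```bash
cat > h.py <<'E'
from workcell import *
import cv2,numpy as np
def ray(n,u,v,z):
    p=camera_params(n);R=p["R"];t=p["t"];c=-R.T@t
    d=R.T@np.linalg.solve(p["mtx"],[u,v,1.]);return c+d*(z-c[2])/d[2]
def px(n,X):
    p=camera_params(n);q=p["mtx"]@(p["R"]@np.asarray(X)+p["t"]);return q[:2]/q[2]
def crop(im,u0,v0,w,h,s): # pixel u -> (u-u0+.5)*s-.5
    return cv2.resize(im[v0:v0+h,u0:u0+w,::-1],None,fx=s,fy=s,interpolation=cv2.INTER_CUBIC)
E
python3 - <<'E'
from h import *
t=camera("top");s=camera("scene")
A=np.hstack([crop(t,287,175,66,60,6),crop(t,153,195,66,60,6)])
B=np.hstack([crop(s,180,145,66,40,6),crop(s,297,197,66,40,6)])
cv2.imwrite("pics/c1.png",np.vstack([A,B]))
E
```

```text
(no output)
```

View pics/c1.png

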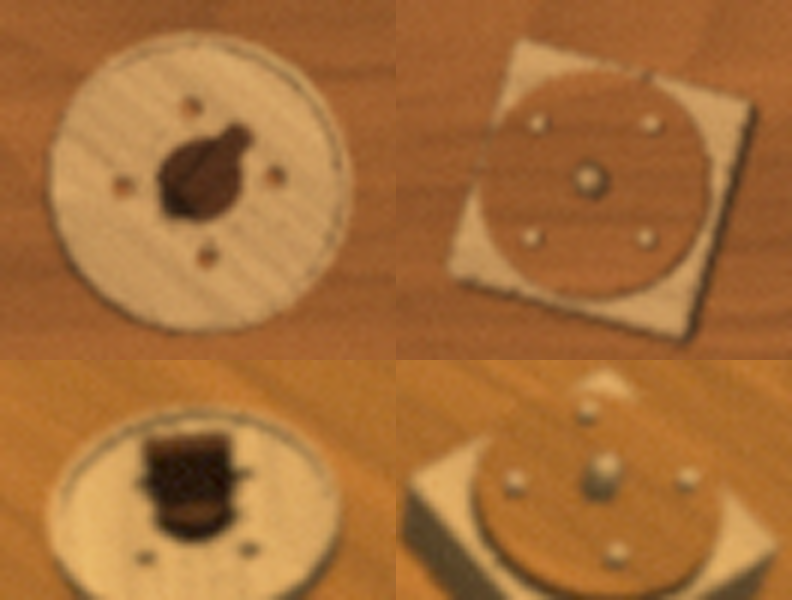

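The tray's holes are at crop (191,107), (276,177), (207,257) and (123,186). The pins are at (539,124), (652,124), (647,238) and (534,238), and the handle runs from lower left to upper right.

```bash
cat >> h.py <<'E'
def fit(P):
    P=np.array(P)[:,:2];c=P.mean(0);d=P-c
    a=np.arctan2(d[:,1],d[:,0]);a=np.angle(np.exp(4j*a).mean())/4
    return c,np.hypot(*d.T),np.degrees(a)
E
python3 - <<'E'
from h import *
from scipy.spatial.transform import Rotation as Ro
f=lambda L,x0,u0,v0,z:[ray("top",u0+(x-x0+.5)/6-.5,v0+(y+.5)/6-.5,z) for x,y in L]
T=f([(191,107),(276,177),(207,257),(123,186)],0,287,175,.010)
S=f([(539,124),(652,124),(647,238),(534,238)],396,153,195,.070)
print(fit(T),fit(S))
print(f([(590,178)],396,153,195,.082), "disc",f([(200,181)],0,287,175,.014))
H=f([(238,133),(178,213)],0,287,175,.067);d=H[0]-H[1];print("handle",H,np.degrees(np.arctan2(d[1],d[0])))
for n,u,v in(("cup",386,365),("box",387,292),("koma",377,329)): print(n,ray("top",u*.64,v*.64,.03))
R=Ro.from_quat(get_obs()["ee_rot"]).as_matrix();print(R.round(3)); print(np.degrees(np.arctan2(R[1,0],R[0,0])))
E
```

```text
(array([ 0.56167478, -0.22397058]), array([0.03788382, 0.03833139, 0.03790428, 0.03804189]), np.float64(2.235090125870082)) (array([0.5056809, 0.1681319]), array([0.03757577, 0.03816105, 0.03742195, 0.03800097]), np.float64(42.958984071597406))
[array([0.50549693, 0.16784875, 0.082     ])] disc [array([ 0.56128232, -0.2236974 ,  0.014     ])]
handle [array([ 0.57530714, -0.23438136,  0.067     ]), array([ 0.53754467, -0.20353688,  0.067     ])] -39.24204142656814
cup [ 0.47986064 -0.00477405  0.03      ]
box [ 0.618139   -0.01036912  0.03      ]
koma [0.54782592 0.01028264 0.03      ]
[[-0.898  0.44  -0.   ]
 [ 0.44   0.898 -0.001]
 [-0.    -0.001 -1.   ]]
153.88622671471774
```

Emit:
{"api": "carry_out", "payload": {
  "commands": [
    [[-0.7,-0.67,0.04,0,0,0],[-0.7,-0.67,0.04,0,0,0],[-0.7,-0.67,0.04,0,0,0],[-0.7,-0.67,0.04,0,0,0],[-0.7,-0.67,0.04,0,0,0],[-0.7,-0.67,0.04,0,0,0],[-0.7,-0.67,0.04,0,0,0],[-0.7,-0.67,0.04,0,0,0],[-0.7,-0.67,0.04,0,0,0],[-0.7,-0.67,0.04,0,0,0],[-0.7,-0.67,0.04,0,0,0],[-0.7,-0.67,0.04,0,0,0],[-0.7,-0.67,0.04,0,0,0],[-0.7,-0.67,0.04,0,0,0],[-0.7,-0.67,0.04,0,0,0],[-0.7,-0.67,0.04,0,0,0],[-0.7,-0.67,0.04,0,0,0],[-0.7,-0.67,0.04,0,0,0],[-0.7,-0.67,0.04,0,0,0],[-0.7,-0.67,0.04,0,0,0]]
  ],
  "hand": -1
}}

```text
clock: 1.87
position: [0.5424, -0.1683, 0.1993]
ee_rot: [0.226, 0.974, 0.0, 0.0]
ft_force: [1.2, 0.6, 0.0]
grip_width: 0.997
grasp_force: 0.0
```

Emit:
{"api": "carry_out", "payload": {
  "commands": [
    [[0,0,0,0,0,0.7],[0,0,0,0,0,0.7],[0,0,0,0,0,0.7],[0,0,0,0,0,0.7],[0,0,0,0,0,0],[0,0,0,0,0,0]]
  ]
}}

```text
clock: 2.37
position: [0.542, -0.1664, 0.1992]
ee_rot: [0.365, 0.931, 0.0, -0.0]
ft_force: [-0.4, 0.3, 0.3]
grip_width: 1.0
grasp_force: 0.0
```

```bash
cat >> h.py <<'E'
from scipy.spatial.transform import Rotation as Ro
def need(X,yaw=None):
    o=get_obs();R=Ro.from_quat(o["ee_rot"]).as_matrix()
    cy=np.degrees(np.arctan2(R[1,0],R[0,0]))
    print("t",round(o["clock"],2),"pos",o["position"].round(4),"yaw",cy.round(2),"Rz",R[:,2].round(4),"F",o["ft_force"].round(2),"grip",round(o["grip_width"],3),round(o["grasp_force"],1))
    if X is not None: print("shift units",(R.T@(np.asarray(X)-o["position"])/.04).round(3))
    if yaw is not None: print("az units",round(-((yaw-cy+90)%180-90)/6,3))
    return o
E
python3 -c "
from h import *
o=need([.5615,-.224,.10],137.2);print(o['joint_pos'].round(2))"
```

```text
t 2.37 pos [ 0.542  -0.1664  0.1992] yaw 137.23 Rz [-2.e-04  1.e-04 -1.e+00] F [-0.43  0.32  0.26] grip 1.0 0.0
shift units [-1.337 -0.724  2.48 ]
az units 0.004
[-0.33  0.25  0.64  1.69 -0.16  1.25  1.17]
```

Emit:
{"api": "carry_out", "payload": {
  "commands": [
    [[-0.45,-0.24,0.4,0,0,0],[-0.45,-0.24,0.5,0,0,0],[-0.44,-0.24,0.5,0,0,0],[0,0,0.7,0,0,0],[0,0,0.7,0,0,0],[0,0,0.6,0,0,0],[0,0,0.4,0,0,0],[0,0,0.3,0,0,0],[0,0,0,0,0,0],[0,0,0,0,0,0]]
  ]
}}

```text
clock: 3.2
position: [0.5617, -0.2242, 0.0354]
ee_rot: [0.365, 0.931, -0.0, -0.0]
ft_force: [-0.0, -1.5, 0.4]
grip_width: 0.998
grasp_force: 0.0
```

Emit:
{"api": "carry_out", "payload": {
  "commands": [
    [[0,0,0,0,0,0],[0,0,0,0,0,0],[0,0,0,0,0,0],[0,0,0,0,0,0],[0,0,0,0,0,0],[0,0,0,0,0,0],[0,0,0,0,0,0],[0,0,0,0,0,0],[0,0,0,0,0,0],[0,0,0,0,0,0],[0,0,0,0,0,0],[0,0,0,0,0,0]]
  ],
  "hand": 1,
  "force": 50
}}

```text
clock: 4.2
position: [0.5619, -0.2242, 0.0357]
ee_rot: [0.366, 0.931, 0.0, 0.0]
ft_force: [-1.3, 1.1, 5.6]
grip_width: 0.16
grasp_force: 50.2
```

```bash
python3 -c "
from h import *
o=need([.5615,-.224,.034],137.2)
t=camera('top');s=camera('scene')
cv2.imwrite('pics/c2.png',np.hstack([crop(t,280,165,80,80,5),crop(s,170,120,80,80,5)]))"
```

```text
t 4.2 pos [ 0.5619 -0.2242  0.0357] yaw 137.08 Rz [ 6.e-04  1.e-04 -1.e+00] F [-1.32  1.08  5.6 ] grip 0.16 50.2
shift units [ 0.011 -0.004  0.043]
az units -0.019
```

View pics/c2.png

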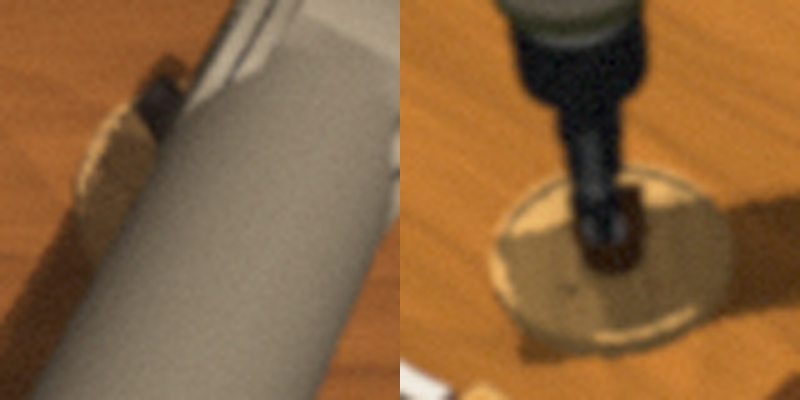

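The left half is hidden by the arm. In the scene crop the handle spans x 580–642 and the finger sits at about x 600, so it may be a little off centre. I'll check this against projections.

Run:
```python
from h import *
c=lambda X:((px("scene",X)-[170,120]+.5)*5-.5+[400,0]).round(1)
o=get_obs()["position"]
ux=np.array([-.734,.68,0]);
for nm,C in(("tool",o),("est",np.array([.5615,-.224,0]))):
  for z in(.016,.027,.055,.067,.1): X=np.array([C[0],C[1],z]);print(nm,z,c(X),c(X+.023*ux),c(X-.023*ux))
X=np.array([.5615,-.224,.016]);w=[c(X+.075*np.array([np.cos(a),np.sin(a),0])) for a in np.linspace(0,6.28,90)]
print(np.min(w,0),np.max(w,0))
```

```text
tool 0.016 [607.4 247.1] [644.3 244. ] [570.3 250.1]
tool 0.027 [605.7 235.2] [642.9 232.1] [568.3 238.2]
tool 0.055 [601.3 204. ] [639.3 200.9] [563.2 207.1]
tool 0.067 [599.3 190.2] [637.7 187.2] [560.9 193.3]
tool 0.1 [593.8 151.1] [633.1 148. ] [554.4 154.2]
est 0.016 [608.  246.8] [644.9 243.8] [571.  249.9]
est 0.027 [606.4 234.9] [643.6 231.8] [569. 238.]
est 0.055 [602.  203.7] [640.  200.7] [563.9 206.8]
est 0.067 [600. 190.] [638.4 186.9] [561.6 193. ]
est 0.1 [594.5 150.8] [633.8 147.7] [555.1 153.9]
[487. 161.] [728.3 340.2]
```

Emit:
{"api": "carry_out", "payload": {
  "commands": [
    [[0,0,-0.2,0,0,0],[0,0,-0.4,0,0,0],[0,0,-0.6,0,0,0],[0,0,-0.6,0,0,0],[0,0,-0.6,0,0,0],[0,0,-0.4,0,0,0],[0,0,-0.2,0,0,0],[0,0,0,0,0,0],[0,0,0,0,0,0]]
  ],
  "force": 70
}}

```text
clock: 5.05
position: [0.5612, -0.2238, 0.1545]
ee_rot: [0.366, 0.931, 0.0, -0.001]
ft_force: [0.1, 1.3, -5.0]
grip_width: 0.149
grasp_force: 68.8
```

Emit:
{"api": "carry_out", "payload": {
  "commands": [
    [[0.25,0.2,0,0,0,0],[0.55,0.44,0,0,0,0],[0.55,0.44,0,0,0,0],[0.55,0.44,0,0,0,0],[0.55,0.44,0,0,0,0],[0.55,0.44,0,0,0,0],[0.55,0.44,0,0,0,0],[0.55,0.44,0,0,0,0],[0.55,0.44,0,0,0,0],[0.55,0.44,0,0,0,0],[0.55,0.44,0,0,0,0],[0.55,0.44,0,0,0,0],[0.55,0.44,0,0,0,0],[0.55,0.44,0,0,0,0],[0.3,0.3,0,0,0,0],[0,0,0,0,0,0]]
  ]
}}

```text
clock: 6.38
position: [0.5032, 0.173, 0.1537]
ee_rot: [0.363, 0.932, -0.0, -0.001]
ft_force: [-0.2, 0.9, -4.5]
grip_width: 0.153
grasp_force: 68.7
```

Emit:
{"api": "carry_out", "payload": {
  "commands": [
    [[0,0,0,0,0,-0.4],[0,0,0,0,0,-0.8],[0,0,0,0,0,-0.8],[0,0,0,0,0,-0.8],[0,0,0,0,0,-0.8],[0,0,0,0,0,-0.8],[0,0,0,0,0,-0.8],[0,0,0,0,0,-0.8],[0,0,0,0,0,-0.8],[0,0,0,0,0,0],[0,0,0,0,0,0],[0,0,0,0,0,0]]
  ]
}}

```text
clock: 7.38
position: [0.505, 0.1676, 0.1547]
ee_rot: [0.02, 1.0, -0.0, -0.0]
ft_force: [-0.0, 0.4, -4.1]
grip_width: 0.153
grasp_force: 68.7
```

Run:
```python
from h import *
o=need([.5056,.168,.145],177.8)
print(px("top",[.5056,.168,.11]),px("scene",[.5056,.168,.11]))
t=camera('top');s=camera('scene')
cv2.imwrite('pics/t3.png',t[:,:,::-1]);cv2.imwrite('pics/s3.png',s[:,:,::-1])
u,v=px("scene",o["position"]).astype(int);print(u-50,v-45)
a,b=px("top",o["position"]).astype(int);print(a-30,b-45)
cv2.imwrite('pics/c3.png',np.hstack([crop(s,u-50,v-45,100,100,5),crop(t,a-30,b-45,60,100,5)]))
```

```text
t 7.38 pos [0.505  0.1676 0.1547] yaw 177.72 Rz [-1.e-03 -5.e-04 -1.e+00] F [-0.02  0.37 -4.05] grip 0.153 68.7
shift units [-0.014  0.01   0.242]
az units -0.013
[183.40947414 222.9562441 ] [332.57408867 206.7485258 ]
285 150
151 176
```

View pics/c3.png

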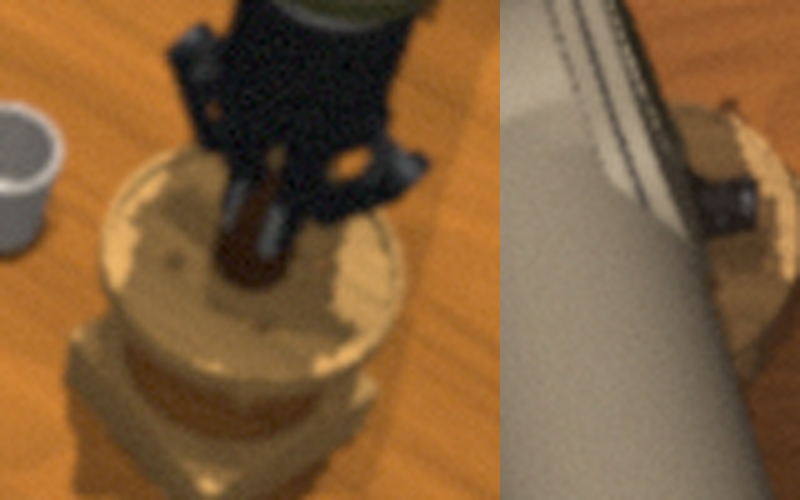

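The crop shows the tray disc spanning x 100–404, with holes near (174,258) and (262,323), above the stand. I'll compare this with predictions for different grip offsets.

Run:
```python
from h import *
o=get_obs();P=o["position"];zu=P[2]-.0357
c=lambda X:(px("scene",X)-[285,150]+.5)*5-.5
for d in(0,.003):
  C=np.array([P[0]-d,P[1],0])
  w=np.array([c(C+[.075*np.cos(a),.075*np.sin(a),zu+z]) for a in np.linspace(0,6.28,200) for z in(0.002,.016)])
  print(d,w.min(0).round(),w.max(0).round(),[c(C+[.038*np.cos(a),.038*np.sin(a),zu+.01]).round(1) for a in np.radians(43+np.arange(4)*90)])
# rim extents measured by vertical/horizontal gradient lines
```

```text
0 [ 95. 141.] [402. 398.] [array([260.6, 325. ]), array([321.6, 260.1]), array([233.3, 203.2]), array([171.3, 264.9])]
0.003 [ 98. 138.] [405. 394.] [array([263.9, 321.1]), array([324.8, 256.4]), array([236.5, 199.8]), array([174.6, 261.2])]
```

Run:
```python
from h import *
S=[ray("scene",297+(x-396+.5)/6-.5,197+(y-360+.5)/6-.5,.070) for x,y in[(588,411),(515,483),(688,478),(617,556)]]
print(fit(S))
print(ray("scene",297+(605-396+.5)/6-.5,197+(459-360+.5)/6-.5,.082))
zu=get_obs()["position"][2]-.0357
c=[ray("scene",285+(x+.5)/5-.5,150+(y+.5)/5-.5,zu+.01)[:2] for x,y in[(174,258),(262,323)]]
d=c[1]-c[0]; print(c, np.hypot(*d),np.degrees(np.arctan2(d[1],d[0])))
a=np.arctan2(d[1],d[0]);n=np.array([-np.sin(a),np.cos(a)])
for s in(1,-1):print((c[0]+c[1])/2+s*n*.038/2**.5)
```

```text
(array([0.50689232, 0.17197972]), array([0.03804311, 0.03827856, 0.03815265, 0.03866068]), np.float64(42.594087389981986))
[0.50446263 0.1695512  0.082     ]
[array([0.52669649, 0.13852992]), array([0.5315956 , 0.19353206])] 0.055219890271091344 84.91002326931296
[0.50238195 0.16841491]
[0.55591015 0.16364708]
```

Emit:
{"api": "carry_out", "payload": {
  "commands": [
    [[-0.04,0.02,0.1,0,0,0],[-0.035,0.01,0.2,0,0,0],[0,0,0.25,0,0,0],[0,0,0.2,0,0,0],[0,0,0.1,0,0,0],[0,0,0,0,0,0],[0,0,0,0,0,0]]
  ]
}}

```text
clock: 8.07
position: [0.5084, 0.1687, 0.121]
ee_rot: [0.019, 1.0, -0.0, -0.0]
ft_force: [0.4, -1.1, -4.1]
grip_width: 0.153
grasp_force: 68.7
```

Emit:
{"api": "carry_out", "payload": {
  "commands": [
    [[0,0,0.05,0,0,0],[0,0,0.05,0,0,0],[0,0,0.04,0,0,0],[0,0,0,0,0,0],[0,0,0,0,0,0]]
  ]
}}

```text
clock: 8.48
position: [0.5085, 0.1689, 0.1157]
ee_rot: [0.018, 1.0, 0.0, 0.0]
ft_force: [0.0, 1.2, -4.9]
grip_width: 0.153
grasp_force: 68.7
```

Emit:
{"api": "carry_out", "payload": {
  "commands": [
    [[0,0,0.04,0,0,0],[0,0,0.04,0,0,0],[0,0,0.04,0,0,0],[0,0,0.02,0,0,0],[0,0,0,0,0,0],[0,0,0,0,0,0]]
  ]
}}

```text
clock: 8.98
position: [0.5085, 0.1689, 0.1101]
ee_rot: [0.018, 1.0, 0.0, -0.0]
ft_force: [0.2, 1.4, -4.5]
grip_width: 0.155
grasp_force: 68.7
```

```bash
python3 -c "
from h import *
o=need([.508,.1688,.1065],177.8);print(o['torque'].round(2))"
```

```text
t 8.98 pos [0.5085 0.1689 0.1101] yaw 177.89 Rz [-1.e-04  0.e+00 -1.e+00] F [ 0.17  1.43 -4.52] grip 0.155 68.7
shift units [ 0.013 -0.002  0.089]
az units 0.014
[ 0.01  0.06 -0.05]
```

Emit:
{"api": "carry_out", "payload": {
  "commands": [
    [[0,0,0.03,0,0,0],[0,0,0.03,0,0,0],[0,0,0.03,0,0,0],[0,0,0,0,0,0],[0,0,0,0,0,0]]
  ]
}}

```text
clock: 9.4
position: [0.5085, 0.1689, 0.1064]
ee_rot: [0.018, 1.0, -0.0, -0.0]
ft_force: [-0.3, 0.6, -4.8]
grip_width: 0.15
grasp_force: 68.7
```

Emit:
{"api": "carry_out", "payload": {
  "commands": [
    [[0,0,0.02,0,0,0],[0,0,0.02,0,0,0],[0,0,0.01,0,0,0],[0,0,0,0,0,0],[0,0,0,0,0,0]]
  ]
}}

```text
clock: 9.82
position: [0.5085, 0.1691, 0.1045]
ee_rot: [0.018, 1.0, 0.0, -0.0]
ft_force: [-0.3, 0.8, -5.1]
grip_width: 0.154
grasp_force: 68.6
```

```bash
python3 -c "
from h import *
o=need([.508,.1688,.1065],177.8);print(o['torque'].round(2))"
```

```text
t 9.82 pos [0.5085 0.1691 0.1045] yaw 177.89 Rz [-1.e-04  2.e-04 -1.e+00] F [-0.26  0.84 -5.08] grip 0.154 68.6
shift units [ 0.012 -0.007 -0.051]
az units 0.016
[ 0.26  0.01 -0.09]
```

Emit:
{"api": "carry_out", "payload": {
  "commands": [
    [[0,0,0.02,0,0,0],[0,0,0.02,0,0,0],[0,0,0.01,0,0,0],[0,0,0,0,0,0],[0,0,0,0,0,0]]
  ]
}}

```text
clock: 10.23
position: [0.5085, 0.169, 0.1025]
ee_rot: [0.018, 1.0, 0.0, -0.0]
ft_force: [-0.9, 1.7, -4.6]
grip_width: 0.152
grasp_force: 68.6
```

```bash
python3 -c "
from h import *
o=need([.508,.1688,.0985],177.8);print(o['torque'].round(2))"
```

```text
t 10.23 pos [0.5085 0.169  0.1025] yaw 177.89 Rz [-0.e+00  2.e-04 -1.e+00] F [-0.92  1.71 -4.59] grip 0.152 68.6
shift units [ 0.012 -0.007  0.099]
az units 0.015
[ 0.42  0.12 -0.06]
```

The force is unchanged 3 mm below pin-tip level, so the pins are entering the holes. I'll keep lowering.

Emit:
{"api": "carry_out", "payload": {
  "commands": [
    [[0,0,0.02,0,0,0],[0,0,0.02,0,0,0],[0,0,0.02,0,0,0],[0,0,0,0,0,0],[0,0,0,0,0,0]]
  ]
}}

```text
clock: 10.65
position: [0.5084, 0.169, 0.1]
ee_rot: [0.018, 1.0, 0.0, -0.0]
ft_force: [-0.2, 2.8, -4.6]
grip_width: 0.152
grasp_force: 68.6
```

Emit:
{"api": "carry_out", "payload": {
  "commands": [
    [[0,0,0.02,0,0,0],[0,0,0.015,0,0,0],[0,0,0,0,0,0],[0,0,0,0,0,0]]
  ]
}}

```text
clock: 10.98
position: [0.5085, 0.169, 0.0987]
ee_rot: [0.018, 1.0, 0.0, -0.0]
ft_force: [-0.6, 3.5, -3.8]
grip_width: 0.149
grasp_force: 68.7
```

```bash
python3 -c "
from h import *
o=need([.508,.1688,.0977],177.8);print(o['torque'].round(2))"
```

```text
t 10.98 pos [0.5085 0.169  0.0987] yaw 177.89 Rz [-0.e+00  2.e-04 -1.e+00] F [-0.58  3.47 -3.81] grip 0.149 68.7
shift units [ 0.012 -0.005  0.024]
az units 0.015
[ 0.74  0.21 -0.08]
```

Emit:
{"api": "carry_out", "payload": {
  "commands": [
    [[0,0.02,0,0,0,0],[0,0,0.015,0,0,0],[0,0,0.01,0,0,0],[0,0,0,0,0,0],[0,0,0,0,0,0]]
  ]
}}

```text
clock: 11.4
position: [0.5086, 0.1693, 0.0977]
ee_rot: [0.019, 1.0, -0.0, -0.0]
ft_force: [-2.7, -0.4, -2.2]
grip_width: 0.156
grasp_force: 69.1
```

```bash
python3 -c "
from h import *
o=need([.508,.1688,.0977],177.8);print(o['torque'].round(2))"
```

```text
t 11.4 pos [0.5086 0.1693 0.0977] yaw 177.87 Rz [-0.e+00 -3.e-04 -1.e+00] F [-2.7  -0.37 -2.2 ] grip 0.156 69.1
shift units [ 0.014 -0.014  0.   ]
az units 0.011
[-0.01  0.27 -0.03]
```

Emit:
{"api": "carry_out", "payload": {
  "commands": [
    [[0,0,0,0,0,0],[0,0,0,0,0,0],[0,0,0,0,0,0],[0,0,0,0,0,0],[0,0,0,0,0,0],[0,0,0,0,0,0],[0,0,0,0,0,0],[0,0,0,0,0,0],[0,0,0,0,0,0],[0,0,0,0,0,0]]
  ],
  "hand": -1
}}

```text
clock: 12.23
position: [0.5086, 0.1697, 0.0977]
ee_rot: [0.018, 1.0, 0.0, -0.0]
ft_force: [0.5, 0.5, 0.4]
grip_width: 0.999
grasp_force: 0.0
```

Emit:
{"api": "carry_out", "payload": {
  "commands": [
    [[0,0,-0.2,0,0,0],[0,0,-0.4,0,0,0],[0,0,-0.5,0,0,0],[0,0,-0.5,0,0,0],[0,0,-0.5,0,0,0],[0,0,-0.5,0,0,0],[0,0,-0.5,0,0,0],[0,0.6,-0.3,0,0,0],[0,0.8,0,0,0,0],[0,0.8,0,0,0,0],[0,0.8,0,0,0,0],[0,0.8,0,0,0,0],[0,0.8,0,0,0,0],[0,0.8,0,0,0,0],[0,0.5,0,0,0,0],[0,0,0,0,0,0],[0,0,0,0,0,0],[0,0,0,0,0,0]]
  ]
}}

```text
clock: 13.73
position: [0.5177, 0.4046, 0.234]
ee_rot: [0.019, 1.0, -0.0, 0.0]
ft_force: [1.3, -1.1, -0.7]
grip_width: 0.999
grasp_force: 0.0
```

Run:
```python
from h import *
need(None)
t=camera('top');s=camera('scene')
cv2.imwrite('pics/c4.png',np.hstack([crop(t,145,185,80,80,5),crop(s,290,170,80,80,5)]))
```

```text
t 13.73 pos [0.5177 0.4046 0.234 ] yaw 177.83 Rz [ 4.e-04 -6.e-04 -1.e+00] F [ 1.3  -1.11 -0.7 ] grip 0.999 0.0
```

View pics/c4.png

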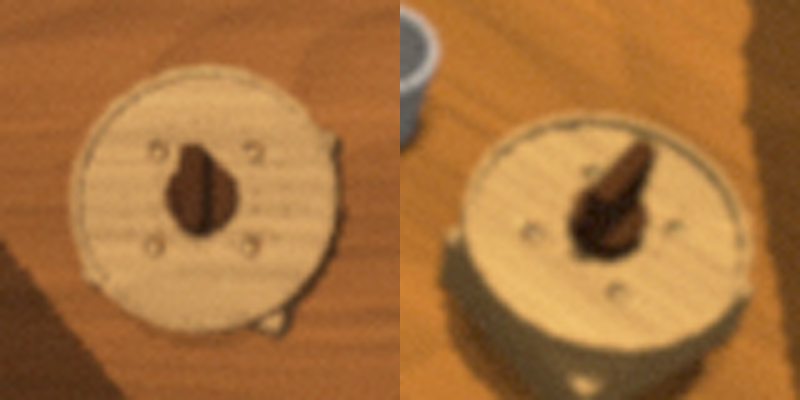

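The tray sits level on the stand, with pin tips visible in all four holes: (158,152), (254,152), (250,245) and (154,245) in the top crop. The gripper is clear of it.

```bash
python3 -c "
from workcell import hand_in
print(hand_in())"
```

```text
the job is handed in; nothing more can be done
None
```

The tray is on its stand, level, with all four pins showing in its holes; I released it, moved the arm clear and handed the job in at about 14 s. The hand-in gave no verdict.

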